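# Clamp the whetstone in the sharpening stand with its ratchet wrench

## Robot

A 6-joint arm with a two-finger parallel gripper is mounted at the origin on a cart in front of the work surface, level with it; the furniture and walls round the work are solid. World frame = base frame: x ahead of the robot, y to its left, z up, the work surface at z = 0. Lengths are in mm, angles in rad, forces in N, time in s.
With the tool pointing down it reaches from about 350 to 975 mm from the base axis. Payload 7.1 kg.
Tool frame: the origin (TCP) lies at the very end of the fingers, on their centre line; the grasp point (between the pads) lies 19 mm behind it; z points along the fingers, y is the line along which they close (so a half turn about z gives the same grasp; the last joint's range is limited). The gripper opens to 88 mm and grips with 3 to 60 N. Pads are 20 mm wide; open, the fingers measure 115 mm over their backs; the gripper's body (75 mm by 178 mm) begins 61 mm behind the grasp point.
Start: joints at [-1.172, 0.423, 1.63, -0, 1.089, -0.019], TCP at [253.609, -571.215, 222.675] pointing down, gripper open.
Joint ranges: [-3, 3], [-0.9, 2.11], [0.09, 2.58], [-1.31, 4.45], [0.11, 2.69], [-2.54, 2.54]. Speed limits (rad/s): [2.39, 2.39, 3.01, 3.14, 3.14, 3.14].

## Interface

Orientations are given as a rotation vector (axis times angle).
In Python, from workcell import * gives the robot as it stands.
- The arm moves only by the tool step_arm, never from a script. Its argument "deltas" is a list of rows, each a list of 3 entries, a list of its own where there are three numbers: the shift along the tool's x, y, z in units of 300 mm (1.0 is 300 mm), then the turn, a rotation vector about the tool's x, y, z in units of 1.5 rad (1.0 is 1.5 rad), then the gripper command: -1 is shut, 1 is fully open, values between are in proportion. In form: [[[dx, dy, dz], [rx, ry, rz], gripper], ...]. A call has 1 to 20 rows; each row is the pose to reach, as a shift and turn from the pose commanded when the call began, along the tool's axes at that moment; what a row does not reach only later rows make up. A row lasts 1/12 s, in which the tool goes at most 41.7 mm and 7.16 degrees, less where a joint would pass 70% of its speed; a pose out of reach is approached as far as the arm can. A call with a number of a shift or a turn outside -1 to 1 is refused whole. A call with a gripper value outside its range is refused whole. The fingers move at their own pace and stop on an object; the grip force is fixed at half the most. Time passes only in rows, so rows that repeat a pose let the fingers close. It gives the time, the measured TCP pose, the force, the opening and the grip force at its end, in the units of the state.
- get_obs(): the state, without advancing time (a new reading comes with each control period).
- get_image(name): name is "side" or "top" or "wrist"; returns a dict with "pixels" (400x640x3 uint8, red, green, blue), "fx", "fy", "cx", "cy" (pixels), "T" (4x4, takes a point from camera to world coordinates). Camera axes: x right, y down, z forward; pixel columns grow to the right and rows downward; lengths in mm; the calibration is good to about 2 mm. A picture is of the moment at which its call begins. There is no depth.
- close_job(): hands the job in; it is judged then, once.
The state is a dict: "t": time; "qpos": joint angles; "qvel": joint speeds; "joint_torque": joint torques, N m; "ee_pos": TCP position; "orientation": TCP orientation; "ft_force": force on the tool from outside, world axes, zero at the start; "moment": the same for the moment, N m; "width": finger opening in mm; "grasp_force": force on a finger pad.
Only numpy, scipy, OpenCV 4.12 (cv2) and the standard library are available. Lean on these libraries where they do the work, as an engineer would, in place of code of your own. Each camera call takes 0.05 s, during which the arm holds its last target. There are 200 camera calls.

## Task

Get the knife-sharpening stand ready: set the loose whetstone down (do not drop it) on the stand's sloping rail, lengthways and in line with the rail, between the lower steel stop and the jaw. Then take the ratchet wrench on the stand and work it back and forth, so that it winds the jaw down on each clockwise stroke and slips freely on each return, until the stone is clamped against the stop with the sprung red pad pushed more than halfway into the jaw. Let go, and leave the mug, jar, candle and screwdriver where they are.

Things in the scene. Friction and masses are not known exactly. Their poses are not given: they have to be found in the camera images.
- stone: whetstone, a loose block 120 x 50 x 25 mm (x, y, z), white below and terracotta red above, 0.3 kg, lying flat on the worktop at the start; origin at the centre of its underside, x along its length, z up out of its upper face. It may lie on the rail either way round
- stone_mid (a point): the centre of the whetstone's body, half way up its 25 mm thickness
- bed: sloping wooden deck of the sharpening stand (fixed), 245 mm up the slope by 205 mm, tilted 30 degrees to face the robot. Frame: x up the slope, y level to the left, z square out of the deck; origin on the deck at the inner face of the lower stop, on the rail's middle line. The black rail that the stone lies on runs along x at y = 0: 34 mm wide, its top at z = 12 mm
- stop_top (a point): middle of the top edge of the lower steel stop's inner face (bed x = 0, y = 0, z = 30 mm); the stop is 60 mm wide. Nothing stands beside the stone within 55 mm of the rail's middle line
- pad_face (a point): centre of the front face of the red pad (54 mm wide, 22 mm high, its middle 26 mm above the deck). With the jaw open it is at bed x = 145 mm, so that the stone has 25 mm of play between it and the stop. The aluminium jaw behind it is 60 mm wide and 44 mm high above the deck
- spindle (a point): on the wrench's spindle (swing axis), 42 mm above the deck like the grip's middle, at bed x = 125 mm, y = -115 mm; the axis is the bed's z. Round it, under the wrench, is the toothed wheel, 68 mm across
- wrench_grip (a point): middle of the ratchet wrench's black grip, between two red bands: a bar 20 mm wide, 80 mm long, 24 mm high, from 30 to 54 mm above the deck (this point 42 mm), 105 mm from the spindle. The frame's y axis points along the bar to the spindle, z square out of the deck. The wrench is captive: it only swings about the spindle
- wrench (a joint): swing of the wrench, rad: 0 = fully outward (bar along the bed's -y), 1.3 = fully inward (clockwise from above, bar mostly down the slope); hard stops at both. Stays where left. Clockwise (growing) it drives the wheel with 4 to 7 N at the grip; back it slips, click by click, with about 1 N. 24 teeth of 0.26 rad: up to one is lost at each reversal. The tool must turn with the bar
- wheel (a joint): turn of the toothed wheel under the wrench, rad, 0 at the start, growing as it is driven clockwise; it drives the jaw 14 mm down the slope per rad and stays where it is left (it cannot be wound back by the wrench)
- jaw (a joint): travel of the aluminium jaw down the slope from its open position, m, 0 at the start, at most 0.062
- pad (a joint): how far the sprung red pad on the front of the jaw is pushed into the jaw, m: 0 = standing out 14 mm (nothing clamped), 0.014 = fully in, where the wrench becomes hard to move. Spring 1.2 N per mm
- mug: white mug, 86 x 118 x 92 mm, a bystander; origin at the centre of its underside
- jar: glass jar with a dark lid, 71 x 76 x 98 mm, a bystander; origin at the centre of its underside
- candle: candle in a glass, 76 x 76 x 90 mm, a bystander; origin at the centre of its underside
- screwdriver: small screwdriver with a yellow handle, 112 mm long, 16 mm thick, a bystander; origin at the middle of its underside
Things that resemble listed ones, but are neither listed nor needed, are in the scene too. Several things look just like the stone: the one meant starts nearest to the robot's base.

How it is judged (in metres and radians):
On the way, in this order (a step that is already met when the one before it is completed fails the run):
1. the whetstone lies on the rail between the stop and the jaw, in line with the rail to about 10 degrees and 10 mm, and has been let go, the red pad still out (x of stone_mid in the frame of bed between 0.055 and 0.09 m and y of stone_mid in the frame of bed between -0.01 and 0.01 m and z of stone_mid in the frame of bed between 0.02 and 0.029 m and angle between the x axis of stone and the x axis of bed, either way round below 0.17 rad and contact force between the fingers and stone below 0.1 N and value of joint pad below 0.003 m), for 0.2 s.
2. the ratchet has wound the jaw down until its pad is pushed in by more than 7 mm (value of joint pad above 0.007 m), for 0.1 s.
At the end, for the whole second after the job is handed in: the whetstone lies at rest on the rail against the lower stop (within 4 mm), centred on the rail within 10 mm and in line within about 7 degrees, held by the jaw whose red pad is pushed in by more than half of its 14 mm (value of joint pad above 0.0065 m and contact force between pad and stone above 3 N and x of stone_mid in the frame of bed between 0.055 and 0.064 m and y of stone_mid in the frame of bed between -0.01 and 0.01 m and z of stone_mid in the frame of bed between 0.02 and 0.029 m and angle between the x axis of stone and the x axis of bed, either way round below 0.12 rad and linear speed of stone below 0.02 m/s); the robot touches nothing.
It fails at once if the whetstone was dropped (contact force between the fingers and stone below 0.05 N and linear speed of stone above 0.5 m/s).
It fails at once if a bystander was moved more than 3 cm (distance of any of mug, jar, candle, screwdriver from where it was at the start of the episode above 0.03 m).
It also fails if it takes over 72 s, if anything falls off the work surface, if the arm or the gripper's body presses on something with over 40 N, if the wrist force passes 120 N, or if a joint passes its speed limit or range.

## Working session

There is one attempt and no reset: what is moved stays moved. The work goes in short steps, Python scripts to look and compute and a tool call to move; the robot and the scene stay as the last step left them, time stands still between calls to the robot, and variables do not carry over. Pictures are saved under pics/ and viewed, at most 10 in all, crops included, and the job is handed in when it is done.

Besides the shell and the picture viewer there is one more tool, called after "Request:" as name([rows], argument=value, ...), one row to a line, values as JSON. step_arm: Moves the arm, as the interface text tells. Its arguments: {"type":"object","properties":{"deltas":{"type":"array","items":{"type":"array"}}},"required":["deltas"]}

```bash
mkdir -p pics; python3 - <<'E'
from workcell import *
import cv2,numpy as np
for n in ("top","side"):
    im=get_image(n); cv2.imwrite(f"pics/{n}0.png",im["pixels"][:,:,::-1]); print(n,im["fx"],im["cx"],im["cy"],np.round(im["T"],3).tolist())
o=get_obs(); print(o)
E
ls
```

```text
top 461.7295009143149 319.2736666882245 195.8312664344808 [[-0.158, -0.779, 0.607, -820.71], [-0.987, 0.117, -0.108, 352.704], [0.013, -0.616, -0.788, 1822.772], [0.0, 0.0, 0.0, 1.0]]
side 511.14242200699044 318.6475690665712 191.3061063934866 [[0.603, -0.538, 0.589, -693.929], [-0.798, -0.4, 0.451, -816.246], [-0.007, -0.742, -0.67, 1465.983], [0.0, 0.0, 0.0, 1.0]]
{'t': 0.1, 'qpos': array([-1.17200543e+00,  4.23729134e-01,  1.63059241e+00, -9.09875849e-06,
        1.08864013e+00, -1.90164111e-02]), 'qvel': array([ 0.00078602, -0.00123696, -0.002665  , -0.00046464, -0.00108747,
       -0.00067246]), 'joint_torque': array([ 6.11561118e-04, -5.45608771e+01, -2.74325341e+01,  6.45531085e-02,
        1.86820782e-02, -1.69485827e-05]), 'ee_pos': array([ 253.41481401, -570.76908852,  222.00979595]), 'orientation': array([-3.07197578e+00, -6.51255069e-01,  4.18146158e-04]), 'ft_force': array([-0.09630312, -0.02983407,  0.76432189]), 'moment': array([ 0.02886686, -0.01849359,  0.00980758]), 'grasp_force': 0.0, 'width': 87.89120532125658}
pics
```

View pics/top0.png

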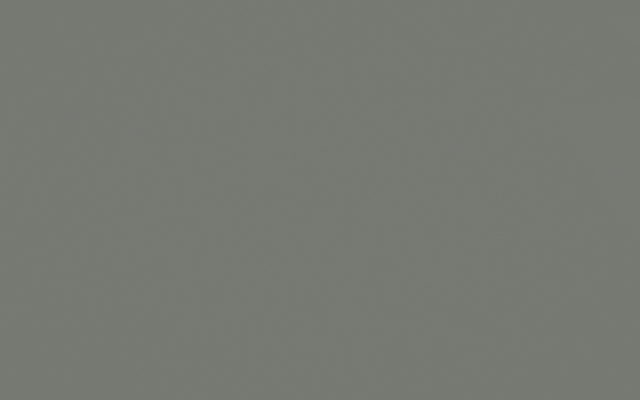

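View pics/side0.png

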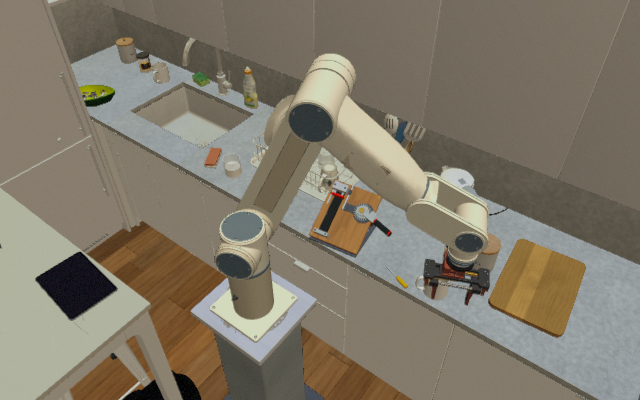

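The side view shows the stand at about (345,217), the mug, candle, jar and screwdriver around it, and a red and white block at (213,157). The arm may be hiding other blocks. The top view is blocked (plain grey). Next I'll enlarge the side view and look through the wrist camera.

```bash
cat > h.py <<'E'
from workcell import *
import cv2,numpy as np
from scipy.spatial.transform import Rotation as R
def K(im): return np.array([[im["fx"],0,im["cx"]],[0,im["fy"],im["cy"]],[0,0,1]])
def onplane(im,uv,p0=(0,0,0),n=(0,0,1)):
    d=im["T"][:3,:3]@np.linalg.inv(K(im))@np.array([*uv,1.]); c=im["T"][:3,3]; n=np.array(n,float)
    return c+d*((np.array(p0)-c)@n)/(d@n)
def proj(im,P):
    q=np.linalg.inv(im["T"])@np.append(P,1); q=K(im)@q[:3]; return q[:2]/q[2]
E
python3 - <<'E'
from h import *
im=get_image("side"); w=get_image("wrist")
a=cv2.resize(im["pixels"][140:300,190:510],(800,400),interpolation=cv2.INTER_CUBIC)
b=cv2.resize(w["pixels"],(320,200))
c=np.zeros((600,800,3),np.uint8); c[:400]=a; c[400:,:320]=b
cv2.imwrite("pics/c1.png",c[:,:,::-1])
print(np.round(w["T"],3).tolist(),w["fx"])
for uv in [(213,157),(345,217),(317,180),(400,282),(233,170),(460,180),(490,250)]: print(uv,np.round(onplane(im,uv)))
E
```

```text
[[0.405, -0.882, -0.24, 319.366], [-0.914, -0.392, -0.105, -542.561], [-0.001, 0.262, -0.965, 383.016], [0.0, 0.0, 0.0, 1.0]] 280.57385990340407
(213, 157) [492. 707.   0.]
(345, 217) [535.  -9.   0.]
(317, 180) [650. 221.   0.]
(400, 282) [ 383. -354.    0.]
(233, 170) [479. 566.   0.]
(460, 180) [1023. -281.    0.]
(490, 250) [ 718. -550.   -0.]
```

View pics/c1.png

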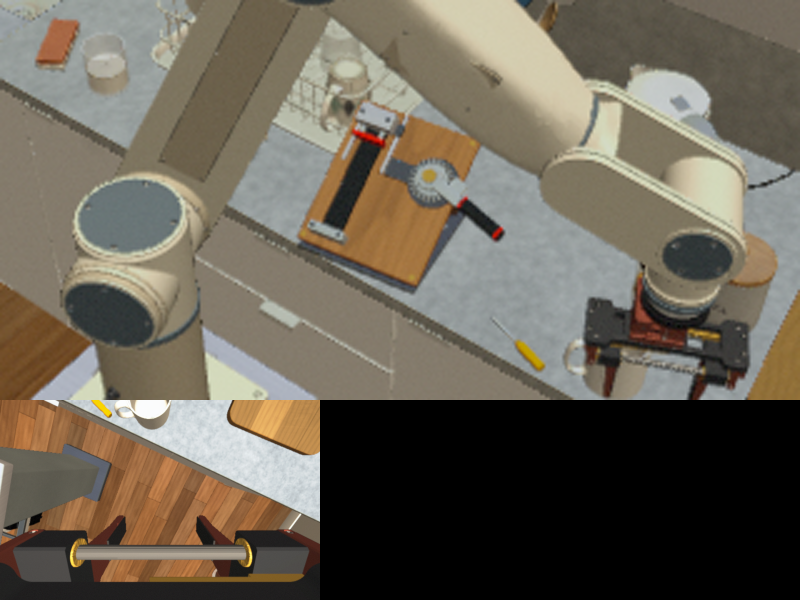

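The arm hides part of the counter. So far the only stone lookalike I can see is at side (213,157), which is world (492,707). I'll swing left, keeping high, and look again.

```bash
cat >> h.py <<'E'
def down(yaw,pitch=0):  # tool x along yaw; z down; pitch tilts z forward (rot about tool y)
    c,s=np.cos(yaw),np.sin(yaw)
    Rm=np.array([[c,s,0],[s,-c,0],[0,0,-1.]])
    return R.from_matrix(Rm)*R.from_euler('y',pitch)
def delta(p1,r1,p0=None,r0=None):
    o=get_obs()
    p0=o["ee_pos"] if p0 is None else np.array(p0); r0=R.from_rotvec(o["orientation"]) if r0 is None else r0
    d=r0.inv().apply(np.array(p1)-p0)/300; w=(r0.inv()*r1).as_rotvec()/1.5
    print("d",np.round(d,3).tolist(),"w",np.round(w,3).tolist(),"rows",np.linalg.norm(d)*300/41.7,np.degrees(np.linalg.norm(w)*1.5)/7.16)
E
python3 - <<'E'
from h import *
o=get_obs(); r=R.from_rotvec(o["orientation"]); print(np.round(r.as_matrix(),3).tolist(), np.round(down(0.418).as_matrix(),2).tolist())
delta((400,-350,350),down(0.0))
delta((480,-80,380),down(0.0),(400,-350,350),down(0))
E
```

```text
[[0.914, 0.406, -0.0], [0.406, -0.914, 0.001], [0.0, -0.001, -1.0]] [[0.91, 0.41, 0.0], [0.41, -0.91, 0.0], [0.0, 0.0, -1.0]]
d [0.745, -0.475, -0.426] w [-0.001, 0.0, 0.279] rows 7.05756056902916 3.3436459563383027
d [0.267, -0.9, -0.1] w [0.0, 0.0, 0.0] rows 6.791272066429879 0.0
```

Request:
step_arm([
  [[0.3,-0.2,-0.45],[0,0,0.28],1],
  [[0.745,-0.475,-0.43],[0,0,0.28],1],
  [[0.745,-0.475,-0.43],[0,0,0.28],1],
  [[0.745,-0.475,-0.43],[0,0,0.28],1],
  [[0.745,-0.475,-0.43],[0,0,0.28],1],
  [[0.745,-0.475,-0.43],[0,0,0.28],1],
  [[0.745,-0.475,-0.43],[0,0,0.28],1],
  [[0.745,-0.475,-0.43],[0,0,0.28],1],
])

```text
t: 0.87
ee_pos: [403.0, -347.1, 354.5]
orientation: [3.14, 0.002, 0.006]
ft_force: [-0.1, -0.7, -0.4]
width: 87.9
grasp_force: 0.0
```

Request:
step_arm([
  [[0.1,-0.9,-0.1],[0,0,0],1],
  [[0.1,-0.9,-0.1],[0,0,0],1],
  [[0.1,-0.9,-0.1],[0,0,0],1],
  [[0.1,-0.9,-0.1],[0,0,0],1],
  [[0.1,-0.9,-0.1],[0,0,0],1],
  [[0.1,-0.9,-0.1],[0,0,0],1],
  [[0.1,-0.9,-0.1],[0,0,0],1],
  [[0.1,-0.9,-0.1],[0,0,0],1],
])

```text
t: 1.53
ee_pos: [430.9, -77.3, 382.1]
orientation: [-3.141, -0.003, -0.002]
ft_force: [0.4, -1.1, -1.0]
width: 87.5
grasp_force: 0.0
```

```bash
python3 - <<'E'
from h import *
im=get_image("side"); w=get_image("wrist")
np.savez("v1.npz",T=w["T"],fx=w["fx"],fy=w["fy"],cx=w["cx"],cy=w["cy"],pixels=w["pixels"])
a=cv2.resize(im["pixels"][50:320,60:540],(640,360),interpolation=cv2.INTER_CUBIC)
c=np.zeros((600,800,3),np.uint8); c[:,:640][:360]=a; c[360:,:384]=cv2.resize(w["pixels"],(384,240))
cv2.imwrite("pics/c2.png",c[:,:,::-1]); print(get_obs()["qpos"])
E
```

```text
[-2.10750449e-01 -3.08989873e-02  1.82741953e+00 -4.86105890e-04
  1.34506949e+00  1.36013343e+00]
```

View pics/c2.png

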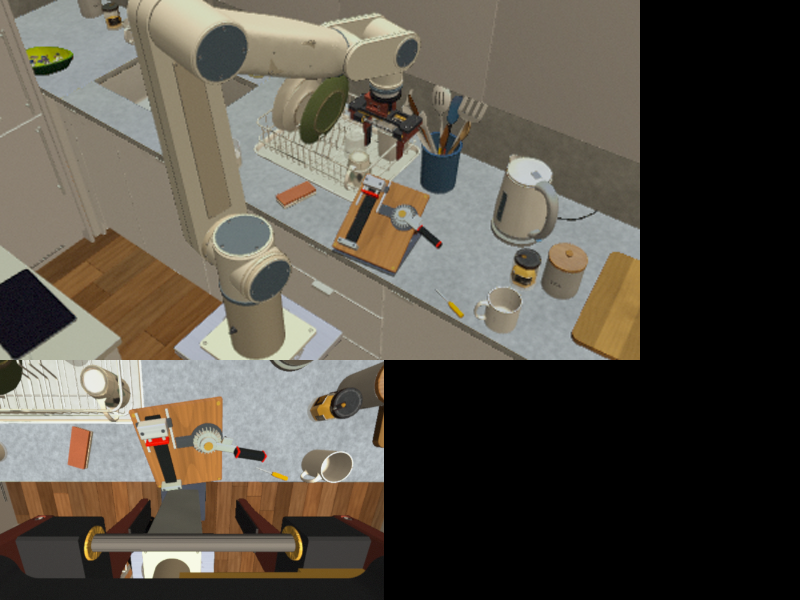

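In the side crop, the lookalikes are one block at full-image (213,157), world (492,707), and another lying between the sink and the stand, at crop (296,194). In the wrist view the second is near (133,145). It is the nearer of the two, so I choose it and check it close up.

```bash
python3 - <<'E'
from h import *
w=dict(np.load("v1.npz")); px=w["pixels"]
cv2.imwrite("pics/c3.png",cv2.resize(px[55:225,100:455],(798,382),interpolation=cv2.INTER_CUBIC)[:,:,::-1])
hsv=cv2.cvtColor(px,cv2.COLOR_RGB2HSV)
m=((hsv[...,0]<14)&(hsv[...,1]>110)&(hsv[...,2]>90)).astype(np.uint8); m[:, :105]=0;m[:,165:]=0;m[:100]=0;m[190:]=0
c=max(cv2.findContours(m,0,1)[0],key=cv2.contourArea).reshape(-1,2)
P=np.array([onplane(w,q,(0,0,25))[:2] for q in c],np.float32)
print(cv2.minAreaRect(P),len(c),np.round(cv2.boxPoints(cv2.minAreaRect(P))))
E
```

```text
((471.0027160644531, 264.6258850097656), (53.701332092285156, 119.16806030273438), 72.64018249511719) 180 [[406. 257.]
 [520. 221.]
 [536. 272.]
 [422. 308.]]
```

View pics/c3.png

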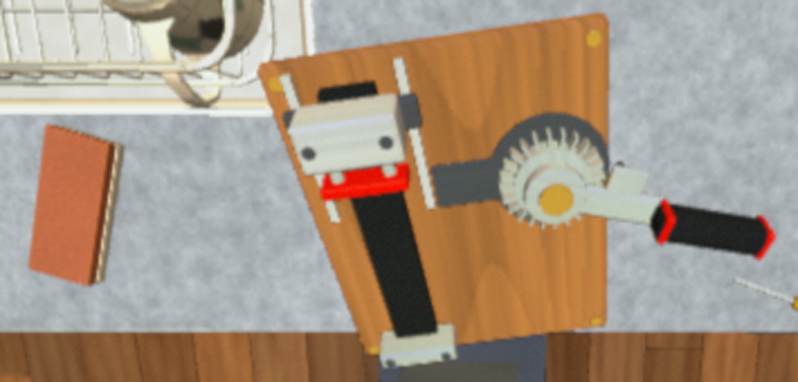

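The chosen stone is at crop (75,205), red on top, and measures 119x54 mm, which matches. The stand shows well: stop edge (383,337)-(453,325), pad (325..408,195), spindle cap (556,200) and grip bands (664,220) and (768,238). I'll fit the bed pose from these.

```bash
cat > fit.py <<'E'
from h import *
from scipy.optimize import least_squares
def bedR(yaw): return R.from_euler('z',yaw)*R.from_euler('y',-np.pi/6)
def model(v):
    p=v[:3]; r=bedR(v[3]); x0,y0,th=v[4:7]
    g=lambda a,z:np.array([125-a*np.sin(th),-115-a*np.cos(th),z])
    B=[(0,30,30),(0,-30,30),(145,27,15),(145,-27,15),(125,-115,46),(x0+245,y0,0),(x0+245,y0-205,0),(x0,y0-205,0),(x0,y0,0),g(65,54),g(145,54)]
    return p+r.apply(np.array(B,float))
def fit(w,uv,v0):
    res=lambda v:np.concatenate([(proj(w,P)-q) for P,q in zip(model(v),uv)]).ravel()
    s=least_squares(res,v0,loss='soft_l1',f_scale=1.5); return s.x,np.round(res(s.x).reshape(-1,2),1)
E
python3 - <<'E'
from fit import *
w=dict(np.load("v1.npz"))
c=np.array([(383,337),(453,325),(325,200),(408,190),(556,200),(261,66),(607,14),(605,325),(365,352),(664,220),(768,238)],float)
uv=c/2.248+[100,55]
v,e=fit(w,uv,[480,50,60,0.2,-20,60,0.2]); print(np.round(v,3).tolist(),e.tolist())
np.save("v.npy",v)
o=get_obs(); print(o["ee_pos"])
delta((471,264.6,200),down(-0.305)); 
E
```

```text
[381.864, -12.907, 37.565, -6.148, -30.826, 49.3, 0.314] [[-1.9, 5.5], [0.3, 6.5], [1.6, -9.6], [1.4, -10.4], [-0.3, 0.5], [-1.2, 0.3], [0.1, 0.5], [0.2, -1.9], [1.3, -0.1], [-3.8, 0.7], [0.3, -0.5]]
[430.6288634  -80.10395493 381.52667621]
d [0.135, -1.149, 0.605] w [0.0, 0.0, 0.203] rows 9.392479937933155 2.4408450925166156
```

```bash
sed -i 's/(0,30,30),(0,-30,30),(145,27,15),(145,-27,15)/(0,30,0),(0,-30,0),(145,27,37),(145,-27,37)/' fit.py
python3 - <<'E'
from fit import *
w=dict(np.load("v1.npz"))
c=np.array([(383,337),(453,325),(325,200),(408,190),(556,200),(261,66),(607,14),(605,325),(365,352),(664,220),(768,238)],float)
uv=c/2.248+[100,55]
v,e=fit(w,uv,[380,-13,40,0.13,-20,60,0.2]); print(np.round(v,3).tolist(),e.tolist())
np.save("v.npy",v)
E
```

```text
[379.681, -13.271, 39.038, 0.136, -28.672, 49.411, 0.299] [[-0.7, -4.8], [0.2, -3.7], [-0.2, 0.3], [1.1, -0.6], [0.0, 2.1], [-2.0, 0.3], [0.4, 0.3], [0.4, -1.5], [1.0, 0.5], [-3.2, 1.7], [1.5, -0.2]]
```

Request:
step_arm([
  [[0.13,-1.0,0.0],[0,0,0.2],1],
  [[0.13,-1.0,0.0],[0,0,0.2],1],
  [[0.13,-1.0,0.0],[0,0,0.2],1],
  [[0.13,-1.0,0.1],[0,0,0.2],1],
  [[0.13,-1.0,0.2],[0,0,0.2],1],
  [[0.13,-1.0,0.4],[0,0,0.2],1],
  [[0.13,-1.0,0.5],[0,0,0.2],1],
  [[0.13,-1.0,0.6],[0,0,0.2],1],
  [[0.13,-1.0,0.6],[0,0,0.2],1],
  [[0.13,-1.0,0.6],[0,0,0.2],1],
])

```text
t: 2.47
ee_pos: [470.0, 219.0, 198.2]
orientation: [3.104, -0.474, -0.004]
ft_force: [0.9, -0.7, -0.1]
width: 88.1
grasp_force: 0.0
```

```bash
python3 - <<'E'
from h import *
w=get_image("wrist"); px=w["pixels"]
hsv=cv2.cvtColor(px,cv2.COLOR_RGB2HSV)
m=((hsv[...,0]<14)&(hsv[...,1]>110)&(hsv[...,2]>90)).astype(np.uint8)
for c in sorted(cv2.findContours(m,0,1)[0],key=cv2.contourArea)[-3:]:
    c=c.reshape(-1,2); P=np.array([onplane(w,q,(0,0,25))[:2] for q in c],np.float32)
    print(c.min(0),c.max(0),cv2.minAreaRect(P),np.round(cv2.boxPoints(cv2.minAreaRect(P))).tolist())
delta((471,264.6,4),down(-0.305)); print(get_obs()["qpos"])
E
```

```text
[520 227] [584 262] ((303.72210693359375, -41.898372650146484), (81.01925659179688, 51.310455322265625), 87.43036651611328) [[276.0, -81.0], [328.0, -84.0], [331.0, -3.0], [280.0, -0.0]]
[550  88] [639 132] ((462.4631652832031, -103.83918762207031), (98.16610717773438, 32.051414489746094), 85.64242553710938) [[443.0, -152.0], [475.0, -154.0], [482.0, -56.0], [450.0, -54.0]]
[260 152] [303 245] ((471.69866943359375, 268.4886474609375), (49.805519104003906, 117.67426300048828), 72.60394287109375) [[408.0, 262.0], [520.0, 227.0], [535.0, 275.0], [423.0, 310.0]]
d [-0.031, -0.15, 0.634] w [0.004, 0.005, 0.002] rows 4.689657532170831 0.073300756093738
[4.15099338e-01 3.07436025e-01 1.88447796e+00 4.85804250e-04
 9.58521353e-01 2.28825742e+00]
```

Request:
step_arm([
  [[-0.033,-0.16,0.05],[0,0,0],1],
  [[-0.033,-0.16,0.15],[0,0,0],1],
  [[-0.033,-0.16,0.28],[0,0,0],1],
  [[-0.033,-0.16,0.4],[0,0,0],1],
  [[-0.033,-0.16,0.5],[0,0,0],1],
  [[-0.033,-0.16,0.58],[0,0,0],1],
  [[-0.033,-0.16,0.62],[0,0,0],1],
  [[-0.033,-0.16,0.62],[0,0,0],1],
])

```text
t: 3.18
ee_pos: [474.5, 266.2, 13.5]
orientation: [3.102, -0.475, -0.006]
ft_force: [-0.8, -0.2, 1.2]
width: 88.0
grasp_force: 0.0
```

```bash
python3 - <<'E'
from h import *
delta((471.7,268.3,4),down(-0.304)); print(get_obs()["ee_pos"],get_obs()["ft_force"])
E
```

```text
d [-0.011, -0.004, 0.032] w [0.002, 0.002, 0.0] rows 0.24264459660006296 0.03761002300940363
[474.48212591 266.18437061  13.49544477] [-0.75727652 -0.22109426  1.24312765]
```

Next I go down, close and lift. The stone's closing axis is the y axis.

Request:
step_arm([
  [[-0.01,-0.004,0.02],[0,0,0],1],
  [[-0.01,-0.004,0.03],[0,0,0],-0.3],
  [[-0.01,-0.004,0.03],[0,0,0],-0.3],
  [[-0.01,-0.004,0.03],[0,0,0],-0.3],
  [[-0.01,-0.004,0.03],[0,0,0],-0.3],
  [[-0.01,-0.004,0.03],[0,0,0],-0.3],
  [[-0.01,-0.004,0.03],[0,0,0],-0.3],
  [[-0.01,-0.004,0.03],[0,0,0],-0.3],
])

```text
t: 3.85
ee_pos: [472.8, 270.4, 7.2]
orientation: [-3.106, 0.472, -0.001]
ft_force: [-1.8, -1.5, 5.5]
width: 49.6
grasp_force: 30.0
```

```bash
python3 - <<'E'
from h import *
o=get_obs()
delta((440,165,285),down(0.136))
E
```

```text
d [0.001, 0.368, -0.926] w [-0.0, -0.0, -0.292] rows 7.169223823875518 3.504262269712155
```

Request:
step_arm([
  [[0,0,-0.06],[0,0,0],-0.3],
  [[0,0,-0.17],[0,0,0],-0.3],
  [[0,0,-0.3],[0,0,0],-0.3],
  [[0,0,-0.43],[0,0,-0.05],-0.3],
  [[0,0.05,-0.56],[0,0,-0.12],-0.3],
  [[0,0.13,-0.69],[0,0,-0.18],-0.3],
  [[0,0.22,-0.8],[0,0,-0.24],-0.3],
  [[0,0.31,-0.88],[0,0,-0.29],-0.3],
  [[0,0.36,-0.92],[0,0,-0.29],-0.3],
  [[0,0.368,-0.926],[0,0,-0.29],-0.3],
  [[0,0.368,-0.926],[0,0,-0.29],-0.3],
  [[0,0.368,-0.926],[0,0,-0.29],-0.3],
])

```text
t: 4.85
ee_pos: [439.5, 165.2, 283.7]
orientation: [-3.135, -0.207, 0.001]
ft_force: [-0.0, -0.5, -3.1]
width: 49.9
grasp_force: 30.0
```

```bash
python3 - <<'E'
from fit import *
w=get_image("wrist"); np.savez("v2.npz",**{k:w[k] for k in ("T","fx","fy","cx","cy","pixels")})
v=np.load("v.npy"); Q=np.array([proj(w,P) for P in model(v)]); print(np.round(Q).tolist())
lo=np.maximum(Q.min(0)-25,0).astype(int); hi=np.minimum(Q.max(0)+25,[640,400]).astype(int)
s=min(800/(hi-lo)[0],600/(hi-lo)[1]); c=w["pixels"][lo[1]:hi[1],lo[0]:hi[0]]
cv2.imwrite("pics/c4.png",cv2.resize(c,None,fx=s,fy=s,interpolation=cv2.INTER_CUBIC)[:599,:799,::-1]); print(lo,hi,s)
E
```

```text
[[412.0, 233.0], [451.0, 233.0], [452.0, 175.0], [502.0, 174.0], [577.0, 193.0], [441.0, 95.0], [648.0, 94.0], [523.0, 244.0], [396.0, 244.0], [626.0, 210.0], [675.0, 224.0]]
[370  68] [640 269] 2.962962962962963
```

View pics/c4.png

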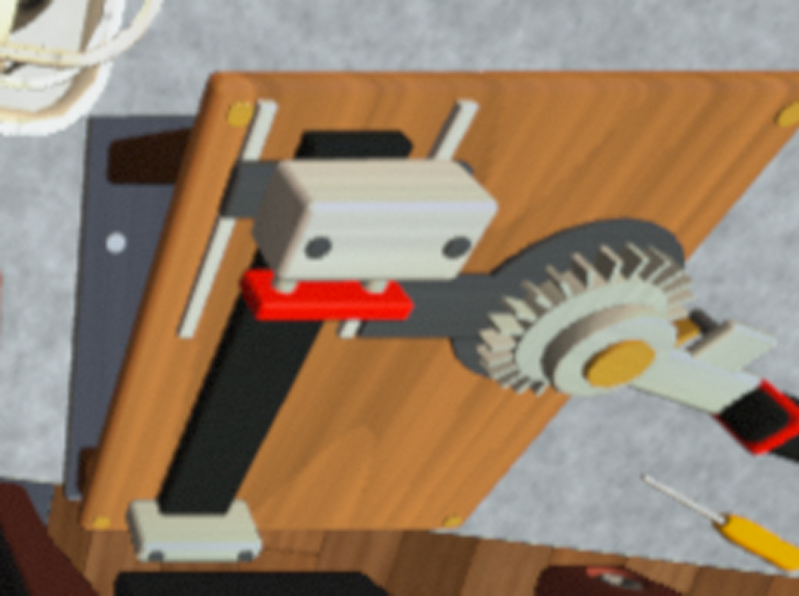

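The close view shows the pad's top front edge at about (260,319)-(412,319), the stop base at (132,503)-(248,503), the rail meeting it at (160,511)-(232,513), and the spindle cap at (619,363). I'll refit from these.

```bash
cat > fit2.py <<'E'
from fit import *
def mk(v):
    p=v[:3]; r=R.from_euler('z',v[3])*R.from_euler('y',-v[7]); x0,y0,zc=v[4:7]
    B=[(0,30,0),(0,-30,0),(0,30,30),(0,-30,30),(0,17,12),(0,-17,12),(145,27,37),(145,-27,37),(125,-115,zc),(x0+245,y0,0),(x0,y0,0),(x0,y0-205,0)]
    return p+r.apply(np.array(B,float))
E
python3 - <<'E'
from fit2 import *
w=dict(np.load("v2.npz"))
c=np.array([(132,503),(248,502),(148,545),(262,545),(160,511),(232,513),(262,319),(412,319),(619,363),(207,73),(80,528),(463,528)],float)
uv=c/2.963+[370,68]; v0=np.load("v.npy"); v0=np.r_[v0[:6],46,np.pi/6]
for ft in (0,1):
    def full(x): return x if ft else np.r_[x,np.pi/6]
    res=lambda x:np.concatenate([proj(w,P)-q for P,q in zip(mk(full(x)),uv)])
    s=least_squares(res,v0 if ft else v0[:7],loss='soft_l1',f_scale=1.5)
    print(np.round(full(s.x),3).tolist(),np.round(res(s.x).reshape(-1,2),1).tolist(),np.round(np.linalg.inv(s.jac.T@s.jac).diagonal()**.5,1)[:4])
    if not ft: np.save("v2.npy",full(s.x))
E
```

```text
[379.17, -14.657, 48.06, 0.138, -26.806, 53.742, 36.434, 0.524] [[-0.3, -2.2], [0.3, -2.1], [-0.8, 0.1], [2.6, -0.1], [0.9, 1.4], [-0.4, 0.6], [-1.4, 1.0], [-0.5, 0.7], [0.9, -0.9], [1.8, 0.2], [-1.7, 0.1], [-0.9, -0.6]] [0.7 1.2 1.9 0. ]
[377.854, -16.217, 45.997, 0.136, -26.212, 53.876, 37.966, 0.508] [[0.1, -1.8], [0.5, -1.6], [-0.4, 0.2], [2.8, 0.1], [1.3, 1.7], [-0.1, 1.0], [-1.5, 0.2], [-1.3, 0.0], [0.3, -0.3], [1.6, -0.1], [-1.2, 0.4], [-1.0, -0.1]] [1.  1.5 2.2 0. ]
```

```bash
python3 - <<'E'
from fit2 import *
w2=dict(np.load("v2.npz")); w1=dict(np.load("v1.npz"))
c2=np.array([(132,503),(248,502),(148,545),(262,545),(160,511),(232,513),(262,319),(412,319),(619,363),(207,73),(80,528),(463,528)],float)/2.963+[370,68]
c1=np.array([(383,337),(453,325),(np.nan,0),(np.nan,0),(397,336),(437,332),(325,200),(408,190),(556,200),(261,66),(365,352),(605,325)],float)/2.248+[100,55]
v0=np.load("v2.npy")[:7]
full=lambda x:np.r_[x,np.pi/6]
def res(x):
    M=mk(full(x)); return np.nan_to_num(np.array([proj(w,P)-q for w,u in((w1,c1),(w2,c2)) for P,q in zip(M,u)])).ravel()
s=least_squares(res,v0,loss='soft_l1',f_scale=1.5)
print(np.round(s.x,3).tolist(),np.round(res(s.x).reshape(2,-1,2),1).tolist(),np.round(np.linalg.inv(s.jac.T@s.jac).diagonal()**.5,1))
np.save("v3.npy",full(s.x)); v=full(s.x)
# grip bands: swing angle
r=bedR(v[3])
for a,q in((65,(664,220)),(145,(768,238))):
    P=r.inv().apply(onplane(w1,np.array(q)/2.248+[100,55],v[:3]+r.apply([0,0,54]),r.apply([0,0,1]))-v[:3]); d=P-[125,-115,54]; print(np.round(P),np.arctan2(-d[0],-d[1]),np.hypot(*d[:2]))
E
```

```text
[379.387, -14.667, 46.563, 0.131, -28.154, 51.28, 37.066] [[[-0.7, -3.7], [0.7, -2.5], [0.0, 158.2], [0.0, 153.9], [-0.2, 0.5], [0.7, -0.1], [-0.3, 0.7], [1.8, -0.1], [1.0, -0.5], [-3.9, -0.9], [-0.1, 1.6], [0.8, -0.0]], [[-0.6, -2.8], [-0.1, -2.5], [-1.2, -0.6], [2.1, -0.6], [0.6, 0.8], [-0.8, 0.2], [-1.3, 0.4], [-0.7, 0.4], [0.5, -0.3], [4.7, 1.1], [-0.6, -0.1], [-0.6, -0.0]]] [0.4 0.6 1.  0.  1.  1.1 1.4]
[ 111. -178.   54.] 0.22212068999344128 64.18312926057209
[  86. -246.   54.] 0.28832003580817667 136.65488966898144
```

```bash
cat >> fit2.py <<'E'
V=np.load("v3.npy"); BP=V[:3]; BR=bedR(V[3]); FL=R.from_matrix(np.diag([1.,-1,-1]))
def b2w(q): return BP+BR.apply(np.array(q,float))
def bedpose():
    o=get_obs(); r=R.from_rotvec(o["orientation"])
    return np.round(BR.inv().apply(o["ee_pos"]-BP),1).tolist(),np.round((FL.inv()*BR.inv()*r).as_rotvec(),3).tolist()
E
python3 - <<'E'
from fit2 import *
print(b2w((72,0,100)),bedpose())
delta(b2w((72,0,100)),BR*FL)
E
```

```text
[391.6351941  -13.05180121 169.16559102] ([190.2, 170.7, 163.5], [0.0, -0.525, -0.002])
d [-0.236, 0.568, 0.381] w [-0.0, 0.35, 0.001] rows 5.206185733074992 4.205098982372304
```

Request:
step_arm([
  [[-0.04,0.1,0],[0,0.05,0],-0.3],
  [[-0.1,0.22,0],[0,0.12,0],-0.3],
  [[-0.16,0.34,0],[0,0.2,0],-0.3],
  [[-0.2,0.46,0.05],[0,0.28,0],-0.3],
  [[-0.236,0.55,0.12],[0,0.35,0],-0.3],
  [[-0.236,0.568,0.22],[0,0.35,0],-0.3],
  [[-0.236,0.568,0.3],[0,0.35,0],-0.3],
  [[-0.236,0.568,0.38],[0,0.35,0],-0.3],
  [[-0.236,0.568,0.38],[0,0.35,0],-0.3],
  [[-0.236,0.568,0.38],[0,0.35,0],-0.3],
])

```text
t: 5.73
ee_pos: [389.5, -13.2, 166.5]
orientation: [-2.997, -0.197, -0.792]
ft_force: [-0.8, 0.2, -2.5]
width: 49.5
grasp_force: 30.0
```

```bash
python3 - <<'E'
from fit2 import *
o=get_obs();print(bedpose(),o["qpos"],o["ft_force"],o["ee_pos"]); delta(b2w((72,0,25)),BR*FL)
w=get_image("wrist")
hsv=cv2.cvtColor(w["pixels"],cv2.COLOR_RGB2HSV)
cv2.imwrite("pics/c5.png",cv2.resize(w["pixels"],(800,500))[:,:,::-1])
E
```

```text
([68.8, 0.2, 98.7], [0.002, -0.007, 0.0]) [-0.1903694   0.03698735  2.48362549  0.90172801  0.20265769  0.39740423] [-0.84345605  0.20173945 -2.54747225] [389.50396262 -13.15399168 166.47561671]
d [0.012, 0.001, 0.246] w [-0.001, 0.004, -0.0] rows 1.7698464488303312 0.05468740415076313
```

View pics/c5.png

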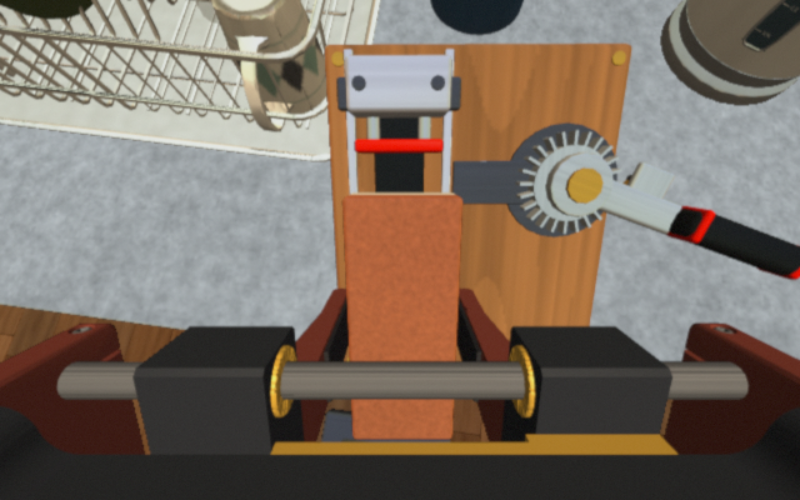

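The stone hangs in line over the rail. The pad's front edge runs (355,152)-(442,152), the spindle cap is at (585,185), and the grip starts at the (695,225) band. I'll check the fit against this view, then lower.

```bash
python3 - <<'E'
from fit2 import *
w=get_image("wrist")
for q in [(145,27,37),(145,-27,37),(125,-115,50),(125,-115,40)]: print(q,proj(w,b2w(q))*1.25)
for q,z in [((355,152),37),((442,152),37),((585,185),50),((585,185),42)]:
    P=onplane(w,np.array(q)/1.25,b2w((0,0,z)),BR.apply([0,0,1])); print(BR.inv().apply(P-BP).round(1))
for q in [(345,195),(461,193)]: 
    P=onplane(w,np.array(q)/1.25,b2w((0,0,99-7+25)),BR.apply([0,0,1])); print(BR.inv().apply(P-BP).round(1))
E
```

```text
(145, 27, 37) [357.53233584 153.16048477]
(145, -27, 37) [446.34832332 153.14864874]
(125, -115, 50) [597.80870143 188.29781261]
(125, -115, 40) [589.09158411 186.98044955]
[145.7  28.5  37. ]
[145.7 -24.3  37. ]
[ 126.9 -107.2   50. ]
[ 126.3 -111.3   42. ]
[127.7  22.7 117. ]
[128.5 -23.9 117. ]
```

Request:
step_arm([
  [[0.004,0,0.03],[0,0,0],-0.3],
  [[0.008,0,0.08],[0,0.004,0],-0.3],
  [[0.012,0,0.14],[0,0.004,0],-0.3],
  [[0.012,0,0.19],[0,0.004,0],-0.3],
  [[0.012,0,0.22],[0,0.004,0],-0.3],
  [[0.012,0,0.22],[0,0.004,0],-0.3],
  [[0.012,0,0.22],[0,0.004,0],-0.3],
])

```text
t: 6.42
ee_pos: [428.5, -7.6, 116.7]
orientation: [-2.989, -0.201, -0.815]
ft_force: [0.0, -0.4, -2.5]
width: 49.5
grasp_force: 30.0
```

```bash
python3 - <<'E'
from fit2 import *
o=get_obs();print(bedpose(),o["qpos"],o["ft_force"])
E
```

```text
([78.0, 0.5, 35.9], [0.003, 0.009, -0.002]) [-0.14956847  0.25802452  2.45625578  2.1115534   0.16803645 -0.79296112] [ 0.03085845 -0.41469243 -2.52138382]
```

Request:
step_arm([
  [[-0.01,-0.005,0.015],[0,-0.003,0],-0.3],
  [[-0.015,-0.005,0.03],[0,-0.003,0],-0.3],
  [[-0.017,-0.005,0.04],[0,-0.003,0],-0.3],
  [[-0.017,-0.005,0.045],[0,-0.003,0],-0.3],
  [[-0.017,-0.005,0.045],[0,-0.003,0],-0.3],
])

```text
t: 6.83
ee_pos: [430.2, -5.8, 102.5]
orientation: [-2.991, -0.201, -0.807]
ft_force: [0.3, -0.4, -2.9]
width: 49.9
grasp_force: 30.0
```

```bash
python3 - <<'E'
from fit2 import *
o=get_obs();print(bedpose(),o["qpos"],o["ft_force"])
E
```

```text
([72.6, 2.2, 22.6], [0.003, 0.004, -0.002]) [-0.14117827  0.30633893  2.4567713   2.32420863  0.19125095 -1.00148067] [ 0.28893793 -0.3553497  -2.92428535]
```

No contact yet at 22.6, and I expect it around 19. I'll inch down.

Request:
step_arm([
  [[0,0,0.005],[0,0,0],-0.3],
  [[0,0,0.01],[0,0,0],-0.3],
  [[0,0,0.013],[0,0,0],-0.3],
  [[0,0,0.013],[0,0,0],-0.3],
])

```text
t: 7.17
ee_pos: [431.5, -5.8, 100.4]
orientation: [-2.99, -0.2, -0.811]
ft_force: [-10.8, -1.6, 21.5]
width: 50.0
grasp_force: 30.0
```

Contact with about 24 N, square to the deck. I'll ease off a little and release part-way.

Request:
step_arm([
  [[0,0,-0.004],[0,0,0],-0.3],
  [[0,0,-0.004],[0,0,0],-0.3],
  [[0,0,-0.004],[0,0,0],0.2],
  [[0,0,-0.004],[0,0,0],0.4],
  [[0,0,-0.004],[0,0,0],0.4],
  [[0,0,-0.004],[0,0,0],0.4],
  [[0,0,-0.004],[0,0,0],0.4],
])

```text
t: 7.75
ee_pos: [431.2, -6.0, 100.3]
orientation: [-2.991, -0.2, -0.808]
ft_force: [0.3, 0.3, -0.6]
width: 61.5
grasp_force: 0.0
```

```bash
python3 - <<'E'
from fit2 import *
o=get_obs();print(bedpose(),o["qpos"],o["ft_force"],o["width"])
for a in (0,1.3):print()
E
```

```text
([72.3, 1.8, 20.3], [0.003, 0.004, -0.001]) [-0.14095497  0.31457441  2.45597915  2.3555982   0.19635608 -1.03256575] [ 0.32935477  0.31601741 -0.59141622] 61.48110767082121
```

Request:
step_arm([
  [[0,0,-0.03],[0,0,0],0.4],
  [[0,0,-0.08],[0,0,0],0.4],
  [[0,0,-0.16],[0,0,0],0.4],
  [[0,0,-0.25],[0,0,0],0.4],
  [[0,0,-0.33],[0,0,0],0.6],
  [[0,0,-0.33],[0,0,0],0.6],
  [[0,0,-0.33],[0,0,0],0.6],
])

```text
t: 8.33
ee_pos: [399.7, -1.8, 165.7]
orientation: [-2.958, -0.211, -0.821]
ft_force: [0.2, 0.2, 0.1]
width: 70.0
grasp_force: 0.0
```

```bash
cat > gr.py <<'E'
from fit2 import *
def red_grip(w,z=54):
    hsv=cv2.cvtColor(w["pixels"],cv2.COLOR_RGB2HSV)
    m=(((hsv[...,0]<6)|(hsv[...,0]>174))&(hsv[...,1]>200)&(hsv[...,2]>120)).astype(np.uint8)
    out=[]
    for c in cv2.findContours(m,0,1)[0]:
        if cv2.contourArea(c)>12:
            q=c.reshape(-1,2).mean(0); P=BR.inv().apply(onplane(w,q,b2w((0,0,z)),BR.apply([0,0,1]))-BP); d=P-[125,-113,z]
            print(q.round(),cv2.contourArea(c),P.round(1),"th",np.arctan2(-d[0],-d[1]).round(3),"r",np.hypot(*d[:2]).round(1))
def gpose(th,r,z):  # tool on the grip, x towards spindle
    return b2w((125-r*np.sin(th),-113-r*np.cos(th),z)), BR*R.from_euler('z',np.pi/2-th)*FL
E
python3 - <<'E'
from gr import *
o=get_obs();print(bedpose(),o["qpos"])
w=get_image("wrist"); red_grip(w)
s=get_image("side")
a=cv2.resize(w["pixels"],(560,350)); b=cv2.resize(s["pixels"][170:290,270:430],(560,420)[:2],interpolation=cv2.INTER_CUBIC)[:250]
cv2.imwrite("pics/c6.png",np.vstack([a,b])[:,:,::-1])
E
```

```text
([78.5, 10.2, 92.3], [0.031, 0.019, -0.003]) [-0.18086875  0.0604085   2.4801476   1.13935615  0.20868117  0.16613739]
[587. 196.] 205.5 [ 104.8 -177.6   54. ] th 0.303 r 67.6
[334. 131.] 645.5 [148.9   2.2  54. ] th -2.937 r 117.7
```

View pics/c6.png

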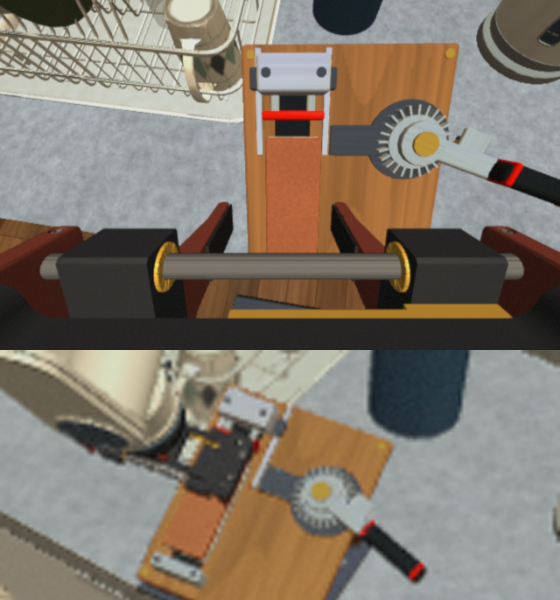

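The stone lies in line on the rail at (292,190) in the wrist view, clear of the red pad, with the stop visible below it in the side view. I go over to the wrench next.

```bash
python3 - <<'E'
from gr import *
p,r=gpose(0.29,100,120); print(p); delta(p,r)
E
```

```text
[ 429.97247409 -218.62871997  198.68848784]
d [0.056, 0.726, -0.111] w [-0.008, -0.026, -0.851] rows 5.30270743759481 10.215870659918286
```

Request:
step_arm([
  [[0,0.05,-0.08],[0,-0.01,-0.06],1],
  [[0.02,0.12,-0.11],[0,-0.02,-0.14],1],
  [[0.03,0.2,-0.11],[0,-0.026,-0.22],1],
  [[0.04,0.28,-0.11],[0,-0.026,-0.3],1],
  [[0.056,0.36,-0.11],[0,-0.026,-0.38],1],
  [[0.056,0.44,-0.11],[0,-0.026,-0.46],1],
  [[0.056,0.52,-0.11],[0,-0.026,-0.54],1],
  [[0.056,0.6,-0.11],[0,-0.026,-0.62],1],
  [[0.056,0.67,-0.11],[0,-0.026,-0.7],1],
  [[0.056,0.726,-0.11],[0,-0.026,-0.78],1],
  [[0.056,0.726,-0.11],[0,-0.026,-0.85],1],
  [[0.056,0.726,-0.11],[0,-0.026,-0.85],1],
  [[0.056,0.726,-0.11],[0,-0.026,-0.85],1],
])

```text
t: 9.52
ee_pos: [430.3, -218.0, 196.5]
orientation: [2.137, 1.815, 0.63]
ft_force: [0.1, 1.2, 0.1]
width: 87.6
grasp_force: 0.0
```

```bash
python3 - <<'E'
from gr import *
o=get_obs();print(bedpose(),o["qpos"])
w=get_image("wrist"); red_grip(w); np.savez("v4.npz",**{k:w[k] for k in ("T","fx","fy","cx","cy","pixels")})
p,r=gpose(0.29,100,120); delta(p,r)
E
```

```text
([95.7, -208.3, 117.8], [0.014, -0.0, -1.274]) [-0.74453951  0.15697813  2.21711806  0.78924056  0.57408632 -1.21523634]
[317. 260.] 68.0 [  79.6 -244.5   54. ] th 0.333 r 139.1
[321. 181.] 124.5 [ 103.  -178.9   54. ] th 0.323 r 69.4
d [-0.002, 0.003, -0.007] w [-0.007, -0.005, -0.004] rows 0.055769855439368715 0.11952336988874067
```

```bash
python3 - <<'E'
from gr import *
p,r=gpose(0.335,100,28); print(p); delta(p,r)
E
```

```text
[ 471.72068728 -211.72880098  116.87330345]
d [-0.004, -0.008, 0.3] w [-0.007, -0.005, 0.026] rows 2.1593402980927348 0.32666244365025254
```

Request:
step_arm([
  [[-0.004,-0.008,0.04],[-0.007,-0.005,0.026],1],
  [[-0.004,-0.008,0.12],[-0.007,-0.005,0.026],1],
  [[-0.004,-0.008,0.2],[-0.007,-0.005,0.026],1],
  [[-0.004,-0.008,0.27],[-0.007,-0.005,0.026],1],
  [[-0.004,-0.008,0.3],[-0.007,-0.005,0.026],1],
  [[-0.004,-0.008,0.3],[-0.007,-0.005,0.026],1],
  [[-0.004,-0.008,0.3],[-0.007,-0.005,0.026],1],
])

```text
t: 10.15
ee_pos: [471.5, -211.7, 116.9]
orientation: [2.168, 1.77, 0.636]
ft_force: [0.6, 0.0, 0.1]
width: 87.5
grasp_force: 0.0
```

```bash
python3 - <<'E'
from gr import *
o=get_obs();print(bedpose(),o["qpos"],o["ft_force"])
w=get_image("wrist"); red_grip(w)
p,r=gpose(0.335,100,28); delta(p,r)
E
```

```text
([92.0, -207.3, 28.2], [0.002, -0.002, -1.238]) [-0.6595642   0.36830217  2.21500289  1.1413018   0.40045147 -1.49606994] [0.55243426 0.02084091 0.05096143]
[323. 330.] 174.5 [  79.8 -244.5   54. ] th 0.331 r 139.0
[325. 211.] 343.0 [ 103.6 -178.4   54. ] th 0.316 r 68.8
d [0.001, -0.001, 0.002] w [-0.001, 0.001, 0.002] rows 0.017576878544326574 0.024760731274353444
```

The fingers straddle the bar, with bands at (325,211) and (323,330) centred at column 320. I'll close to a loose cage of about 23 mm and start the first stroke.

Request:
step_arm([
  [[0,0,0],[0,0,0],-0.48],
  [[0,0,0],[0,0,0],-0.48],
  [[0,0,0],[0,0,0],-0.48],
  [[0,0,0],[0,0,0],-0.48],
  [[0,0,0],[0,0,0],-0.48],
  [[0.0017,-0.0333,0],[0,0,0.0667],-0.48],
  [[0.0066,-0.0662,0],[0,0,0.1333],-0.48],
  [[0.0149,-0.0985,0],[0,0,0.2],-0.48],
  [[0.0263,-0.1298,0],[0,0,0.2667],-0.48],
  [[0.0408,-0.1598,0],[0,0,0.3333],-0.48],
  [[0.0408,-0.1598,0],[0,0,0.3333],-0.48],
])

```text
t: 11.12
ee_pos: [431.7, -190.7, 96.5]
orientation: [2.627, 1.213, 0.736]
ft_force: [0.4, -3.2, -0.1]
width: 23.5
grasp_force: 1.2
```

```bash
cat >> gr.py <<'E'
def info():
    o=get_obs(); b=bedpose(); d=np.array(b[0])-[125,-113,0]
    f=BR.inv().apply(o["ft_force"])
    print(b,"th",np.arctan2(-d[0],-d[1]).round(3),"r",np.hypot(*d[:2]).round(1),"q",o["qpos"].round(2),"f_bed",f.round(1),o["width"].round(1))
def pads(w):  # red pad front edge & jaw
    hsv=cv2.cvtColor(w["pixels"],cv2.COLOR_RGB2HSV)
    m=(((hsv[...,0]<6)|(hsv[...,0]>174))&(hsv[...,1]>200)&(hsv[...,2]>120)).astype(np.uint8)
    for c in cv2.findContours(m,0,1)[0]:
        if cv2.contourArea(c)>12:
            P=np.array([BR.inv().apply(onplane(w,q,b2w((0,0,37)),BR.apply([0,0,1]))-BP)[:2] for q in c.reshape(-1,2)])
            print(c.reshape(-1,2).mean(0).round(),P.min(0).round(1),P.max(0).round(1))
E
python3 - <<'E'
from gr import *
info(); w=get_image("wrist"); red_grip(w); pads(w)
E
```

```text
Traceback (most recent call last):
  File "gr.py", line 15, in info
    print(b,"th",np.arctan2(-d[0],-d[1]).round(3),"r",np.hypot(*d[:2]).round(1),"q",o["qpos"].round(2),"f_bed",f.round(1),o["width"].round(1))
                                                                                                                          ^^^^^^^^^^^^^^^^
AttributeError: 'float' object has no attribute 'round'
```

```bash
sed -i 's/o\["width"\].round(1)/round(o["width"],1)/' gr.py
python3 - <<'E'
from gr import *
info(); w=get_image("wrist"); red_grip(w); pads(w)
E
```

```text
([49.9, -181.4, 28.8], [-0.002, -0.003, -0.734]) th 0.832 r 101.6 q [-0.68  0.38  2.31  1.39  0.37 -1.28] f_bed [-0.1 -3.2 -0.1] 23.5
[326. 326.] 193.0 [  24.3 -208.5   54. ] th 0.812 r 138.8
[325. 207.] 367.0 [  75.7 -160.6   54. ] th 0.802 r 68.5
[326. 326.] [   5.9 -226.2] [  24.6 -208. ]
[325. 207.] [  62.7 -173.1] [  82.1 -154.1]
```

Request:
step_arm([
  [[0.0017,-0.0333,0],[0,0,0.0667],-0.48],
  [[0.0066,-0.0662,0],[0,0,0.1333],-0.48],
  [[0.0149,-0.0985,0],[0,0,0.2],-0.48],
  [[0.0263,-0.1298,0],[0,0,0.2667],-0.48],
  [[0.0263,-0.1298,0],[0,0,0.2667],-0.48],
])

```text
t: 11.58
ee_pos: [410.2, -158.4, 86.5]
orientation: [2.902, 0.694, 0.792]
ft_force: [-0.3, -1.0, -0.2]
width: 22.5
grasp_force: 1.1
```

```bash
python3 - <<'E'
from gr import *
info(); p,r=gpose(0.1,101,28); delta(p,r)
s=get_image("side"); pads(s); np.savez("s1.npz",**{k:s[k] for k in ("T","fx","fy","cx","cy","pixels")})
E
```

```text
([30.1, -146.5, 28.7], [-0.001, -0.002, -0.338]) th 1.231 r 100.6 q [-0.64  0.38  2.39  1.63  0.36 -1.1 ] f_bed [-0.5 -1.   0.1] 22.5
d [0.192, 0.304, 0.002] w [-0.001, 0.001, -0.755] rows 2.591064104614905 9.061454478505992
```

Request:
step_arm([
  [[0.0017,0.0333,0],[0,0,-0.0667],-0.48],
  [[0.0066,0.0662,0],[0,0,-0.1333],-0.48],
  [[0.0149,0.0985,0],[0,0,-0.2],-0.48],
  [[0.0263,0.1298,0],[0,0,-0.2667],-0.48],
  [[0.0408,0.1598,0],[0,0,-0.3333],-0.48],
  [[0.0582,0.1882,0],[0,0,-0.4],-0.48],
  [[0.0784,0.2147,0],[0,0,-0.4667],-0.48],
  [[0.1011,0.2391,0],[0,0,-0.5333],-0.48],
  [[0.1261,0.2611,0],[0,0,-0.6],-0.48],
  [[0.1532,0.2805,0],[0,0,-0.6667],-0.48],
  [[0.1821,0.2971,0],[0,0,-0.7333],-0.48],
  [[0.1972,0.3042,0],[0,0,-0.7667],-0.48],
  [[0.1972,0.3042,0],[0,0,-0.7667],-0.48],
])

```text
t: 12.72
ee_pos: [494.3, -215.2, 130.3]
orientation: [1.894, 2.0, 0.571]
ft_force: [0.6, -0.2, 1.4]
width: 23.1
grasp_force: 0.0
```

```bash
python3 - <<'E'
from gr import *
info(); w=get_image("wrist"); red_grip(w);pads(w)
s=get_image("side"); pads(s)
E
```

```text
([117.8, -213.9, 28.6], [-0.001, -0.001, -1.495]) th 0.071 r 101.2 q [-0.63  0.36  2.17  1.04  0.41 -1.62] f_bed [ 1.2 -0.3  0.9] 23.1
[321. 327.] 181.0 [ 114.7 -251.6   54. ] th 0.075 r 139.0
[322. 209.] 356.5 [ 120.1 -182.1   54. ] th 0.071 r 69.3
[321. 327.] [ 102.  -268.5] [ 123.9 -261.2]
[322. 209.] [ 108.5 -191. ] [ 130.1 -182.9]
```

Return stroke done, slipping freely. Second drive stroke.

Request:
step_arm([
  [[0.0017,-0.0333,0],[0,0,0.0667],-0.48],
  [[0.0066,-0.0662,0],[0,0,0.1333],-0.48],
  [[0.0149,-0.0985,0],[0,0,0.2],-0.48],
  [[0.0263,-0.1298,0],[0,0,0.2667],-0.48],
  [[0.0408,-0.1598,0],[0,0,0.3333],-0.48],
  [[0.0582,-0.1882,0],[0,0,0.4],-0.48],
  [[0.0784,-0.2147,0],[0,0,0.4667],-0.48],
  [[0.1011,-0.2391,0],[0,0,0.5333],-0.48],
  [[0.1261,-0.2611,0],[0,0,0.6],-0.48],
  [[0.1532,-0.2805,0],[0,0,0.6667],-0.48],
  [[0.1821,-0.2971,0],[0,0,0.7333],-0.48],
  [[0.1972,-0.3042,0],[0,0,0.7667],-0.48],
  [[0.1972,-0.3042,0],[0,0,0.7667],-0.48],
])

```text
t: 13.9
ee_pos: [409.9, -158.6, 86.3]
orientation: [2.903, 0.691, 0.792]
ft_force: [-1.8, -2.6, 0.2]
width: 23.2
grasp_force: 1.1
```

```bash
python3 - <<'E'
from gr import *
info(); w=get_image("wrist"); red_grip(w);pads(w)
E
```

```text
([29.8, -146.7, 28.7], [-0.001, -0.002, -0.336]) th 1.231 r 101.0 q [-0.64  0.38  2.39  1.63  0.36 -1.1 ] f_bed [-1.8 -2.3  1.2] 23.2
[325. 328.] 196.0 [  -5.  -161.4   54. ] th 1.214 r 138.8
[323. 208.] 374.5 [  61.4 -136.8   54. ] th 1.214 r 67.9
[157.   5.] 42.5 [121.4 -42.1  54. ] th 3.091 r 71.0
[133.   2.] 106.0 [119.2 -32.6  54. ] th 3.07 r 80.7
[325. 328.] [ -23.8 -176.6] [  -9.8 -155.1]
[323. 208.] [  49.9 -149.5] [  65.2 -127.9]
[157.   5.] [122.5 -36.2] [126.  -27.2]
[133.   2.] [120.6 -26.4] [124.7 -14.9]
```

Request:
step_arm([
  [[0.0017,0.0333,0],[0,0,-0.0667],-0.48],
  [[0.0066,0.0662,0],[0,0,-0.1333],-0.48],
  [[0.0149,0.0985,0],[0,0,-0.2],-0.48],
  [[0.0263,0.1298,0],[0,0,-0.2667],-0.48],
  [[0.0408,0.1598,0],[0,0,-0.3333],-0.48],
  [[0.0582,0.1882,0],[0,0,-0.4],-0.48],
  [[0.0784,0.2147,0],[0,0,-0.4667],-0.48],
  [[0.1011,0.2391,0],[0,0,-0.5333],-0.48],
  [[0.1261,0.2611,0],[0,0,-0.6],-0.48],
  [[0.1532,0.2805,0],[0,0,-0.6667],-0.48],
  [[0.1821,0.2971,0],[0,0,-0.7333],-0.48],
  [[0.1972,0.3042,0],[0,0,-0.7667],-0.48],
  [[0.1972,0.3042,0],[0,0,-0.7667],-0.48],
])

```text
t: 15.03
ee_pos: [493.8, -215.1, 129.9]
orientation: [1.897, 1.998, 0.572]
ft_force: [-0.0, -0.4, -0.6]
width: 23.1
grasp_force: 0.0
```

The pad front now sits near bed x = 121, right at the stone. One stroke of about 0.9 rad should press the pad in by 8–11 mm.

Request:
step_arm([
  [[0.0017,-0.0333,0],[0,0,0.0667],-0.48],
  [[0.0066,-0.0662,0],[0,0,0.1333],-0.48],
  [[0.0149,-0.0985,0],[0,0,0.2],-0.48],
  [[0.0263,-0.1298,0],[0,0,0.2667],-0.48],
  [[0.0408,-0.1598,0],[0,0,0.3333],-0.48],
  [[0.0582,-0.1882,0],[0,0,0.4],-0.48],
  [[0.0784,-0.2147,0],[0,0,0.4667],-0.48],
  [[0.1011,-0.2391,0],[0,0,0.5333],-0.48],
  [[0.1261,-0.2611,0],[0,0,0.6],-0.48],
  [[0.1261,-0.2611,0],[0,0,0.6],-0.48],
  [[0.1261,-0.2611,0],[0,0,0.6],-0.48],
])

```text
t: 15.95
ee_pos: [422.9, -180.1, 92.0]
orientation: [2.737, 1.032, 0.76]
ft_force: [-1.0, -2.6, 0.1]
width: 22.6
grasp_force: 1.1
```

```bash
python3 - <<'E'
from gr import *
info(); w=get_image("wrist"); red_grip(w);pads(w)
p,r=gpose(0.97,100,130);delta(p,r)
E
```

```text
([41.3, -169.7, 28.6], [-0.001, -0.002, -0.59]) th 0.975 r 101.1 q [-0.67  0.38  2.34  1.47  0.37 -1.22] f_bed [-1.1 -2.4  0.8] 22.6
[326. 327.] 191.0 [  11.8 -193.1   54. ] th 0.955 r 138.6
[323. 208.] 378.0 [  69.2 -152.2   54. ] th 0.958 r 68.2
[326. 327.] [  -7.  -210.1] [  10.6 -190. ]
[323. 208.] [  56.5 -165.3] [  75.  -144.3]
d [0.002, 0.001, -0.338] w [0.0, 0.002, -0.006] rows 2.4309261328907517 0.08058296899454405
```

I'll let go, retract and look.

Request:
step_arm([
  [[0,0.004,0],[0,0,0],0],
  [[0,0.004,0],[0,0,0],0.5],
  [[0,0.004,0],[0,0,0],0.8],
  [[0,0,-0.05],[0,0,0],0.8],
  [[0,0,-0.15],[0,0,0],0.8],
  [[0,0,-0.26],[0,0,0],0.8],
  [[-0.05,-0.05,-0.36],[0,0,0],0.8],
  [[-0.1,-0.1,-0.44],[0,0,0.06],0.8],
  [[-0.1,-0.1,-0.5],[0,0,0.12],0.8],
  [[-0.1,-0.1,-0.5],[0,0,0.2],0.8],
  [[-0.1,-0.1,-0.5],[0,0,0.28],0.8],
  [[-0.1,-0.1,-0.5],[0,0,0.28],0.8],
])

```text
t: 17.0
ee_pos: [311.7, -185.8, 201.7]
orientation: [2.992, 0.446, 0.808]
ft_force: [0.4, -0.5, -0.3]
width: 79.1
grasp_force: 0.0
```

```bash
python3 - <<'E'
from gr import *
info(); w=get_image("wrist"); red_grip(w);pads(w); np.savez("v5.npz",**{k:w[k] for k in ("T","fx","fy","cx","cy","pixels")})
Q=np.array([proj(w,b2w(q)) for q in [(0,60,0),(0,-60,0),(230,60,0),(230,-100,0)]]); print(Q.round())
lo=np.clip(Q.min(0)-20,0,None).astype(int); hi=np.minimum(Q.max(0)+20,[640,400]).astype(int); s=min(790/(hi-lo)[0],590/(hi-lo)[1])
cv2.imwrite("pics/c7.png",cv2.resize(w["pixels"][lo[1]:hi[1],lo[0]:hi[0]],None,fx=s,fy=s,interpolation=cv2.INTER_CUBIC)[:,:,::-1]); print(lo,hi,s)
E
```

```text
([0.1, -160.8, 179.1], [-0.002, -0.001, -0.166]) th 1.205 r 133.7 q [-0.96 -0.03  2.42  0.8   0.66 -0.31] f_bed [ 0.2 -0.6 -0.4] 79.1
[355. 193.] 55.0 [  12.4 -194.9   54. ] th 0.942 r 139.2
[326. 131.] 76.5 [  68.9 -154.2   54. ] th 0.937 r 69.6
[179.  46.] 402.0 [120.6  -9.9  54. ] th 3.099 r 103.2
[355. 193.] [   3.1 -205.7] [  16.7 -189.1]
[326. 131.] [  61.5 -162.9] [  75. -146.]
[179.  46.] [119.8 -32.1] [127.4  27.5]
[[139. 159.]
 [239. 175.]
 [138. -73.]
 [299. -41.]]
[118   0] [318 195] 3.0256410256410255
```

View pics/c7.png

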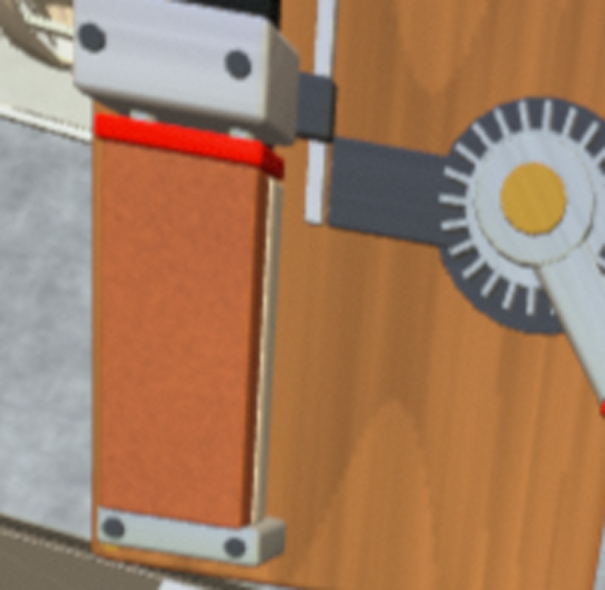

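The stone is clamped against the stop, with the pad's red edge at crop (95,118)-(280,170). I'll measure jaw travel from the jaw's two screws, which show in views 4 and 7.

```bash
python3 - <<'E'
from gr import *
w2=dict(np.load("v2.npz")); w5=dict(np.load("v5.npz")); w1=dict(np.load("v1.npz"))
for z in (30,37,44,50):
    f=lambda w,q:BR.inv().apply(onplane(w,q,b2w((0,0,z)),BR.apply([0,0,1]))-BP).round(1)[:2]
    print(z,[f(w1,np.array(q)/2.248+[100,55]) for q in((308,154),(386,143))],[f(w2,np.array(q)/2.963+[370,68]) for q in((318,247),(457,247))],[f(w5,np.array(q)/3.0256+[118,0]) for q in((92,39),(238,64))])
w=w5
# check stop / stone pose: stone top corners z=37
f=lambda q,z:BR.inv().apply(onplane(w,np.array(q)/3.0256+[118,0],b2w((0,0,z)),BR.apply([0,0,1]))-BP).round(1)
print([f(q,37) for q in((97,505),(245,525),(98,135),(268,172))], [f(q,z) for q,z in (((100,508),30),((260,530),30))])
E
```

```text
30 [array([173.4,  28.8]), array([173.5, -17.5])] [array([171.2,  13.3]), array([171.2, -33.8])] [array([149.1,  32.3]), array([149.7, -13.9])]
37 [array([176.9,  26.5]), array([177.1, -18.7])] [array([176.,  18.]), array([176. , -27.8])] [array([147.3,  28.2]), array([147.9, -16.9])]
44 [array([180.4,  24.3]), array([180.6, -20. ])] [array([180.8,  22.6]), array([180.8, -21.8])] [array([145.5,  24.1]), array([146.1, -20. ])]
50 [array([183.5,  22.4]), array([183.6, -21.1])] [array([184.9,  26.6]), array([184.9, -16.6])] [array([144. ,  20.5]), array([144.6, -22.6])]
[array([ 0.8, 25.8, 37. ]), array([  2.3, -26.5,  37. ]), array([120.5,  26.2,  37. ]), array([118.7, -28. ,  37. ])] [array([-1.7, 28.7, 30. ]), array([ -0.2, -29.2,  30. ])]
```

Jaw travel is 34.8 mm, less 25 mm of play, so the pad is pushed in about 9.8 mm. The stone lies at x from 0 to 120, centred, and the arm is clear. Handing in.

```bash
python3 -c "
from workcell import *
print(close_job())"
```

```text
the job is handed in; nothing more can be done
None
```

The whetstone is clamped on the rail against the lower stop with the red pad pushed in about 9.8 mm by my image measurement. The wrench is released, the bystanders were not approached, and the job is handed in at about 17 s, though the hand-in gave no verdict.

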